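Press a blue craft medallion and keep the press held

ROBOT

A 7-joint arm with a two-finger parallel gripper is mounted at the origin on the work surface. World frame = base frame: x ahead of the robot, y to its left, z up, the work surface at z = 0. Lengths are in m, angles in rad, forces in N, time in s.
With the tool pointing down it reaches from about 0.4 to 0.85 m from the base axis. Payload 10.4 kg.
Tool frame: the origin (TCP) lies on the centre line of the jaws, within the pads' length; the fingertips stand 14 mm ahead of it and the grasp point (between the pads) lies 5 mm behind it (tip_reach is the z of the fingertips in the tool frame, in m); z points along the fingers, x is the direction in which the jaws open and shut, and the axes are right-handed (so a half turn about z gives the same grasp; the last joint's range is limited). The gripper opens to 87 mm and grips with 3 to 60 N. Pads are 19 mm wide; open, the fingers measure 117 mm over their backs; the gripper's body (75 mm by 190 mm) begins 51 mm behind the grasp point.
Start: joints at [1.327, 0.332, -0.065, 1.46, 0.022, 1.35, -0.088], TCP at [0.137, -0.61, 0.237] pointing down, gripper open.
Joint ranges: [-2.6, 2.6], [-0.5, 2.12], [-1.47, 1.34], [0.16, 2.42], [-1.27, 4.41], [0.06, 2.06], [-2.6, 2.6]. Speed limits (rad/s): [2.22, 2.22, 2.79, 2.79, 3.14, 3.14, 3.14].

INTERFACE

Orientations are given as a unit quaternion [x, y, z, w].
In Python, from bench import * gives the robot as it stands.
- The arm moves only by the tool carry_out, never from a script. Its argument "rows" is a list of rows, each a list of 5 numbers: the closure, from -1 (fully open) to 1 (shut), so that 0 is half open, then the shift along the tool's x, y, z in units of 30 mm (1.0 is 30 mm), then the turn about the tool's z in units of 5 degrees (1.0 is 5 degrees). In form: [[jaw, x, y, z, turn], ...]. A call has 1 to 20 rows; each row shifts and turns the pose as measured when the row begins, along the tool's axes as they then stand; what a row does not reach is not made up. A row lasts 1/12 s, in which the tool goes at most 41.7 mm and 7.16 degrees, less where a joint would pass 70% of its speed; a pose out of reach is approached as far as the arm can. A call is refused whole if a number of a shift passes 1 or a number of a turn 1, either way. A call with a gripper value outside its range is refused whole. The fingers move at their own pace and stop on an object; "force" is the grip in N (left out, the last holds). Time passes only in rows, so rows that do not move let the fingers close. It gives the time, the measured TCP pose, the force and the opening at its end, in the units of the state.
- read_state(): the state, without advancing time (a new reading comes with each control period).
- camera(name): name is "scene" or "top" or "wrist"; returns the picture (384x512x3 uint8, blue, green, red); there is no depth.
- camera_info(name): a dict with "fx", "fy", "cx", "cy" (pixels), "extrinsics" (4x4, takes a point from camera to world coordinates); the wrist camera has in their place "tool_from_camera" (4x4, takes a point from camera to tool coordinates, whose origin is the TCP and whose axes are the tool frame's). Camera axes: x right, y down, z forward; pixel columns grow to the right and rows downward; lengths in m; the calibration is good to about 2 mm. A picture is of the moment at which its call begins: read the wrist's pose just before it. camera_info takes no time and is no camera call.
- close_job(): hands the job in, once; it reports no verdict.
Trained networks look in the newest picture that a camera, given by its name, has taken for a name from the list of things; names that differ only in an ending like _2 or _b are one class to them, and where a whole thing is asked for, a point or a joint stands for the part that bears it (a point fixed in the world has none). Each returns a list of dicts, best first, with "conf" (0 to 1); they miss things now and then, are a little off and sometimes report something else, mostly with a low value. They report only what shows in the picture. A call takes as long as a camera call. They do not tell look-alikes from the thing itself.
- recognise(query, camera): "box" ([centre column, centre row, width, height] in pixels, round what is visible of it).
- silhouettes(query, camera): "mask" (384x512 bool, what is visible of it) and "box" ([centre column, centre row, width, height] in pixels, round what is visible of it).
- pinpoint(query, camera): "xy" ([column, row] in pixels: a listed point, or the origin of a listed thing).
The state is a dict: "time": time; "joint_positions": joint angles; "joint_vel": joint speeds; "joint_torque": joint torques, N m; "ee_pos": TCP position; "eef_rot": TCP orientation; "ft_force": force on the tool from outside, world axes, zero at the start; "torque": the same for the moment, N m; "width": finger opening in m.
Only numpy, scipy, OpenCV 4.12 (cv2) and the standard library are available. Lean on these libraries where they do the work, as an engineer would, in place of code of your own. Each camera call takes 0.05 s, during which the arm holds its last target. There are 200 camera calls.

TASK

The blue-topped wooden medallion has just been stuck together and must be squeezed: lay it flat, blue side up, in the round recess of the press's pulled-out tray, let go of it, and push the tray fully home. Then press the red knob 15 mm down, so that the yellow band on its stem is level with the top of the crosshead, and hold it there steadily for at least two seconds; the program finishes while still holding the knob down. Never press the knob more than 22 mm, which would crack the medallion, and leave the red and green medallions, the yellow bottle and the mug where they are.

Things in the scene. Friction and masses are not known exactly. Their poses are not given: they have to be found in the camera images.
- press: Grey two-post hand press fixed to the table; origin on the table straight under the plunger axis. Base plate 160 (its x) x 190 (its y) x 12 mm; two steel posts, 18 mm diameter, at 75 mm either side along its y; a crosshead bar 50 (x) x 190 (y) mm spans them from 130 to 165 mm above the table, with post nuts up to 173 mm. The tray slides out towards the press's own -x (roughly towards the robot). Position and yaw vary (yaw within 0.25 rad of the world axes).
- tray (a joint): How far the tray is pulled out, m: 0 fully home (recess straight under the plunger foot, hard stop), starts at 0.105 to 0.12, stop at 0.125. It slides along the press's x with about 1.5 N of friction and stays where it is left.
- tray_recess (a point): Centre of the floor of the round recess in the orange tray (moves with the tray), 25 mm above the table, axes as the press's. Recess 52 mm diameter, 5 mm deep: the tray's top face is 30 mm above the table. The tray is 90 mm wide (y); it ends 45 mm behind (+x of) the recess centre and 91 mm in front of it, at the front plate.
- tray_front (a point): Middle of the outer face (looking to the press's -x, 91 mm in front of the recess centre) of the grey upright plate at the front of the tray, the place to push it; 40 mm above the table. The plate is 90 mm wide, 6 mm thick and reaches from 13 to 60 mm above the table.
- ram (a joint): Travel of the red knob and its stem straight down, m: 0 up, hard stop at 0.028. Springs push it up: about 3.5 N to start moving it, about 15 N at 15 mm with a medallion beneath, about 20 N at 20 mm; it springs back when let go. At 0.015 the middle of the 8 mm wide yellow band on the stem is level with the crosshead top; the band covers 0.011 to 0.019.
- knob_top (a point): Centre of the flat top of the red mushroom knob (50 mm diameter at its widest, 22 mm high, flat top 42 mm across), on the plunger axis; 220 mm above the table when the knob is up, moves down with it. Press straight down here with the shut fingers.
- foot: Black round pressing foot under the crosshead, 32 mm diameter, on the plunger axis; origin at the centre of its underside, 51 mm above the table when the knob is up (8 mm above the top of a medallion seated in the shut tray). It is sprung in the plunger: it meets the medallion at about 8 mm of knob travel and then yields while squeezing.
- medal_blue_mid (a point): Centre of the medallion to be pressed: round disc 46 mm diameter, 18 mm thick, lower half light wood, upper half blue; about 30 g, its z up. Lies blue side up on a cork mat 3 mm thick, beside the press, left or right of it; its centre is then 12 mm above the table. Seated in the recess its centre is 9 mm above the recess floor, and 13 mm of it stand proud of the tray: release it with the fingertips no lower than the tray's top face.
- medal_red_mid (a point): Centre of a like medallion with a red top, on the same mat: leave alone (its centre at least 75 mm from the others).
- medal_green_mid (a point): Centre of a like medallion with a green top, on the same mat: leave alone.
- mat: Cork mat under the medallions, 200 x 170 x 3 mm, fixed; origin at the centre of its underside. On the left or the right of the press.
- stick_tray: Low yellow tray of craft sticks, 200 x 150 mm, 30 mm high, fixed, on the other side of the press from the mat; origin under its centre.
- bottle_mid (a point): Middle of an upright yellow bottle with a black cap, 56 mm diameter, 150 mm high, behind and to the right of the press: leave alone.
- mug_rim (a point): Centre of the mouth of a blue mug, 76 mm diameter, 85 mm high, behind and to the left of the press: leave alone.
Not all that is in view belongs to the job. Leave any pink or white look-alike of the part that bears medal_blue_mid alone.

How it is judged:
On the way, in this order (a step that is already met when the one before it is completed fails the run):
1. the blue medallion lies in the tray's recess and is let go (horizontal distance between medal_blue_mid and tray_recess below 0.007 m and z of medal_blue_mid in the frame of tray_recess between 0.006 and 0.0115 m and angle between medal_blue_mid's own z axis and vertical below 0.12 rad and contact force between the fingers and medal_blue below 0.2 N), for 0.2 s.
2. the tray is pushed fully home with the medallion in it (horizontal distance between medal_blue_mid and tray_recess below 0.007 m and z of medal_blue_mid in the frame of tray_recess between 0.006 and 0.0115 m and angle between medal_blue_mid's own z axis and vertical below 0.12 rad and value of joint tray below 0.004 m), for 0.2 s.
3. the knob is held 15 mm down (within 4 mm) by the robot, squeezing the medallion, for two seconds (all of step 2 and value of joint ram between 0.011 and 0.019 m and contact force between foot and medal_blue above 1.5 N and contact force between any of the fingers, the arm and press above 3 N), for 2 s.
At the end, for the whole second after the job is handed in: The robot is still holding the knob 11 to 19 mm down (pushing on it with over 3 N, knob at rest), the tray is within 4 mm of home, and the blue medallion lies flat and released in the recess (within 7 mm of its centre) with the foot squeezing it by more than 1.5 N (all of step 3 and velocity of joint ram between -0.01 and 0.01 m/s and contact force between the fingers and medal_blue below 0.2 N); the arm keeps its last pose, push and grip.
It fails at once if the knob is pressed more than 22 mm (value of joint ram above 0.022 m).
It fails at once if the red or green medallion is moved by more than 30 mm (distance of any of medal_red_mid, medal_green_mid from where it was at the start of the episode above 0.03 m).
It fails at once if the bottle or mug is moved by more than 30 mm (distance of any of bottle_mid, mug_rim from where it was at the start of the episode above 0.03 m).
It also fails if it takes over 67 s, if anything falls off the work surface, if the arm or the gripper's body presses on something with over 40 N, if the wrist force passes 120 N, or if a joint passes its speed limit or range.

## Working session

There is one attempt and no reset: what is moved stays moved. The work goes in short steps, Python scripts to look and compute and a tool call to move; the robot and the scene stay as the last step left them, time stands still between calls to the robot, and variables do not carry over. Pictures are saved under pics/ and viewed, about 8 in all and at most 12, crops included, and the job is handed in when it is done.

Besides the shell and the picture viewer there is one more tool, called after "Call:" as name(argument=value, ...), one argument or row to a line, values as JSON. carry_out: Moves the arm, as the interface text tells. Its arguments: {"type":"object","properties":{"rows":{"type":"array","items":{"type":"array","items":{"type":"number"}}},"force":{"type":"number"}},"required":["rows"]}

```bash
mkdir -p pics; cat > h.py <<'E'
from bench import *
import numpy as np, cv2
from scipy.spatial.transform import Rotation as R
def cam(name):
    s=read_state(); i=camera_info(name)
    K=(i["fx"],i["fy"],i["cx"],i["cy"])
    if "extrinsics" in i: T=np.array(i["extrinsics"])
    else:
        W=np.eye(4);W[:3,:3]=R.from_quat(s["eef_rot"]).as_matrix();W[:3,3]=s["ee_pos"]
        T=W@np.array(i["tool_from_camera"])
    return K,T
def ray(K,T,xy,z):
    d=T[:3,:3]@np.array([(xy[0]-K[2])/K[0],(xy[1]-K[3])/K[1],1]);o=T[:3,3]
    return o+d*(z-o[2])/d[2]
def proj(K,T,p):
    q=np.linalg.inv(T)@np.append(p,1); return [K[0]*q[0]/q[2]+K[2],K[1]*q[1]/q[2]+K[3]]
def st():
    s=read_state(); M=R.from_quat(s["eef_rot"]).as_matrix()
    return s,np.array(s["ee_pos"]),M
E
python3 - <<'E'
from h import *
ims=[]
for c in("top","scene"):
    K,T=cam(c); im=camera(c); cv2.imwrite(f"pics/{c}0.png",im); print(c,np.round(K,1),np.round(T,3).tolist())
    for q,z in(("medal_blue_mid",.012),("medal_red_mid",.012),("medal_green_mid",.012),("tray_recess",.025),("tray_front",.04),("knob_top",.22),("press",0),("mat",0),("bottle_mid",.075),("mug_rim",.085)):
        for r in pinpoint(q,c)[:2]:
            print(q,np.round(r["xy"],1),round(r["conf"],2),np.round(ray(K,T,r["xy"],z),4))
s,p,M=st();print(s["time"],p,np.round(M,3).tolist(),s["width"],s["ft_force"])
cv2.imwrite("pics/a.png",cv2.imread("pics/top0.png"))
E
```

```text
top [355.1 355.1 258.5 189.9] [[0.006, -0.993, 0.115, 0.481], [-1.0, -0.007, -0.006, -0.004], [0.007, -0.115, -0.993, 1.012], [0.0, 0.0, 0.0, 1.0]]
medal_blue_mid [168.6 279.5] 0.76 [0.3467 0.2356 0.012 ]
medal_blue_mid [174.2 241.9] 0.66 [0.4491 0.2236 0.012 ]
medal_red_mid [173.3 196. ] 0.52 [0.5773 0.2304 0.012 ]
medal_green_mid [139.9 217.2] 0.82 [0.517  0.3218 0.012 ]
medal_green_mid [174.  239.7] 0.31 [0.4551 0.2243 0.012 ]
tray_front [260.3 228.6] 0.66 [ 0.4871 -0.0154  0.04  ]
knob_top [283.5 140.8] 0.75 [ 0.6854 -0.0652  0.22  ]
press [271.6 160.1] 0.7 [ 0.6847 -0.0476  0.    ]
mat [158.2 216.4] 0.81 [0.52  0.274 0.   ]
mat [354.9 125.1] 0.35 [ 0.7909 -0.292   0.    ]
bottle_mid [352.7 123.7] 0.77 [ 0.7718 -0.2648  0.075 ]
mug_rim [160.  120.1] 0.84 [0.7745 0.2557 0.085 ]
scene [380.  380.  252.3 195.3] [[-0.874, 0.343, -0.344, 0.873], [0.485, 0.62, -0.617, 0.529], [0.002, -0.706, -0.708, 0.771], [0.0, 0.0, 0.0, 1.0]]
medal_blue_mid [348.8 287.2] 0.84 [0.4565 0.2322 0.012 ]
medal_blue_mid [343.2 244.6] 0.81 [0.391  0.1301 0.012 ]
medal_red_mid [311.9 310.6] 0.58 [0.5635 0.2389 0.012 ]
medal_red_mid [349.5 285.5] 0.55 [0.4523 0.2295 0.012 ]
medal_green_mid [357.3 333.7] 0.67 [0.5114 0.3269 0.012 ]
tray_recess [251.2 225.9] 0.65 [ 0.5679 -0.025   0.025 ]
tray_front [279.9 215.8] 0.75 [ 0.4929 -0.0078  0.04  ]
knob_top [196.5 178.4] 0.8 [ 0.686  -0.0531  0.22  ]
press [204.1 239.7] 0.71 [ 0.6857 -0.0615  0.    ]
press [347.4 288.9] 0.18 [0.4556 0.2294 0.    ]
mat [337.3 316.6] 0.59 [0.5185 0.2726 0.    ]
bottle_mid [140.6 183.4] 0.74 [ 0.7749 -0.2603  0.075 ]
mug_rim [228.9 348.7] 0.96 [0.7689 0.2553 0.085 ]
1.1 [ 0.136896   -0.6098579   0.23659867] [[0.219, -0.976, 0.0], [-0.976, -0.219, -0.0], [0.0, -0.0, -1.0]] 0.08735284091579472 [-0.16679289  0.58344982  0.47258347]
```

View pics/top0.png

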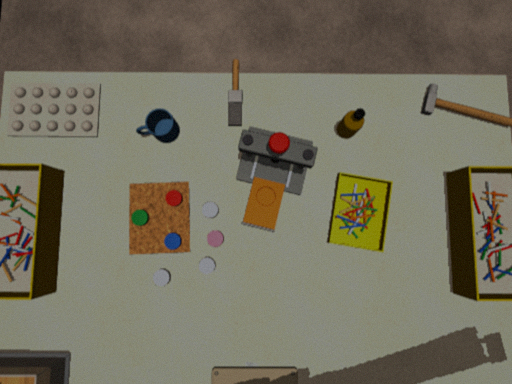

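View pics/scene0.png

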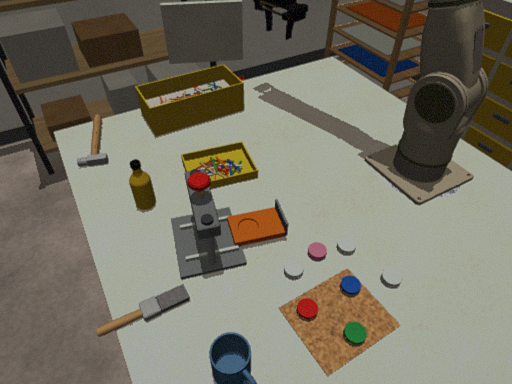

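The top view shows the blue medallion at (173,241) on the mat left of the press, with red at (174,198), green at (140,217), and the white and pink look-alikes off the mat. The press is at (277,150), with the tray pulled out and its recess at (265,196). The scene view agrees, with blue at (350,286). Next I'll move above the blue medallion, turning the jaws to match the press's y.

Call:
carry_out(
  rows=[
    [-1, -0.5, -0.95, 0, 0],
    [-1, -0.5, -0.95, 0, 0],
    [-1, -0.5, -0.95, 0, 0],
    [-1, -0.5, -0.95, 0, 0],
    [-1, -0.5, -0.95, 0, 0],
    [-1, -0.5, -0.95, 0, 0],
    [-1, -0.5, -0.95, 0, 0],
    [-1, -0.5, -0.95, 0, 0],
    [-1, -0.5, -0.95, 0, 0],
    [-1, -0.5, -0.95, 0, 0],
    [-1, -0.5, -0.95, 0, 0],
    [-1, -0.5, -0.95, 0, 0],
    [-1, -0.5, -0.95, 0, 0],
    [-1, 0, 0, 0, 1],
    [-1, 0, 0, 0, 1],
    [-1, 0, 0, 0, 1],
    [-1, 0, 0, 0, 1],
    [-1, 0, 0, 0, 1],
  ],
)

```text
time: 2.6
ee_pos: [0.4704, -0.3241, 0.2361]
eef_rot: [-0.62, 0.784, -0.001, -0.0]
ft_force: [-0.8, 0.2, 0.5]
width: 0.0868
```

```bash
cat > go.py <<'E'
import sys
from h import *
s,p,M=st(); t=np.array([float(v) for v in sys.argv[1:4]])
print("t",s["time"],"p",p.round(4),"yaw",np.degrees(np.arctan2(M[1,0],M[0,0])).round(2),"w",s["width"],"F",np.round(s["ft_force"],2),"tool d (units)",(M.T@(t-p)/0.03).round(3))
E
python3 go.py 0.453 0.228 0.2
```

```text
t 2.6 p [ 0.4704 -0.3241  0.2361] yaw -103.3 w 0.08679246620189034 F [-0.82  0.15  0.46] tool d (units) [-17.779   4.8     1.163]
```

Call:
carry_out(
  rows=[
    [-1, -0.98, 0.27, 0, 0],
    [-1, -0.98, 0.27, 0, 0],
    [-1, -0.98, 0.27, 0, 0],
    [-1, -0.98, 0.27, 0, 0],
    [-1, -0.98, 0.27, 0, 0],
    [-1, -0.98, 0.27, 0, 0],
    [-1, -0.98, 0.27, 0, 0],
    [-1, -0.98, 0.27, 0, 0],
    [-1, -0.98, 0.27, 0, 0],
    [-1, -0.98, 0.27, 0, 0],
    [-1, -0.98, 0.27, 0, 0],
    [-1, -0.98, 0.27, 0, 0],
    [-1, -0.98, 0.27, 0.2, 0],
    [-1, -0.98, 0.27, 0.2, 0],
    [-1, -0.98, 0.27, 0.2, 0],
    [-1, -0.98, 0.27, 0.2, 0],
    [-1, -0.98, 0.27, 0.2, 0],
    [-1, -0.98, 0.27, 0.2, 0],
    [-1, 0, 0, 0, 0],
    [-1, 0, 0, 0, 0],
  ],
)

```text
time: 4.27
ee_pos: [0.4532, 0.2489, 0.1986]
eef_rot: [-0.615, 0.788, -0.005, 0.003]
ft_force: [-0.2, -0.7, 0.3]
width: 0.0874
```

```bash
cat > w.py <<'E'
import sys
from h import *
K,T=cam("wrist"); im=camera("wrist"); cv2.imwrite("pics/%s.png"%sys.argv[1],im)
print("cam",T[:3,3].round(3))
for a in sys.argv[2:]:
    q,z=a.split("=")
    for r in pinpoint(q,"wrist")[:3]: print(q,np.round(r["xy"],1),round(r["conf"],2),np.round(ray(K,T,r["xy"],float(z)),4))
E
python3 w.py w1 medal_blue_mid=.012
python3 - <<'E'
from h import *
K,T=cam("wrist"); im=cv2.imread("pics/w1.png"); h=cv2.cvtColor(im,cv2.COLOR_BGR2HSV)
m=cv2.inRange(h,(100,120,40),(130,255,255)); n,l,s,c=cv2.connectedComponentsWithStats(m)
for i in range(1,n):
    if s[i,4]>150: print(s[i],c[i],ray(K,T,c[i],.021).round(4))
E
python3 go.py .453 .228 .2
```

```text
cam [0.515 0.234 0.346]
medal_blue_mid [360.7 147. ] 0.92 [0.46   0.1147 0.012 ]
medal_blue_mid [268.6 178.3] 0.79 [0.4497 0.2324 0.012 ]
medal_blue_mid [351.6 210.2] 0.79 [0.383  0.1386 0.012 ]
[ 253  160   36   36 1016] [270.40649606 177.91043307] [0.4516 0.2292 0.021 ]
t 4.3667 p [0.4534 0.248  0.1988] yaw -104.14 w 0.087131235409806 F [-0.1  -0.55  0.19] tool d (units) [ 0.649 -0.15  -0.036]
```

View pics/w1.png

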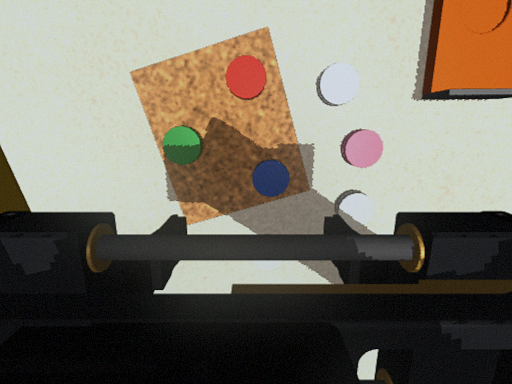

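The wrist view shows blue at (270,178), which puts it at about (0.451, 0.230). The pink and white look-alikes are well clear to the right.

Call:
carry_out(
  rows=[
    [-1, 0.6, -0.06, 0, 0],
    [-1, 0, 0, 0.9, 0],
    [-1, 0, 0, 0.9, 0],
    [-1, 0, 0, 0.9, 0],
    [-1, 0, 0, 0.9, 0],
    [-1, 0, 0, 0.9, 0],
    [-1, 0, 0, 0.5, 0],
    [-1, 0, 0, 0, 0],
    [-1, 0, 0, 0, 0],
  ],
  force=12,
)

```text
time: 5.12
ee_pos: [0.4597, 0.2162, 0.0472]
eef_rot: [-0.607, 0.794, -0.01, 0.006]
ft_force: [0.4, -0.7, 0.1]
width: 0.0871
```

```bash
python3 go.py .4508 .230 .0245
```

```text
t 5.1167 p [0.4597 0.2162 0.0472] yaw -105.21 w 0.08711178666767962 F [ 0.37 -0.72  0.12] tool d (units) [-0.369  0.424  0.747]
```

Call:
carry_out(
  rows=[
    [-1, -0.18, 0.21, 0.1, 0],
    [-1, -0.18, 0.21, 0.1, 0],
    [-1, 0, 0, 0.15, 0],
    [-1, 0, 0, 0.15, 0],
    [-1, 0, 0, 0.15, 0],
    [-1, 0, 0, 0.0, 0],
  ],
)

```text
time: 5.62
ee_pos: [0.456, 0.2276, 0.033]
eef_rot: [-0.605, 0.796, -0.012, 0.01]
ft_force: [0.2, -0.7, 0.1]
width: 0.0869
```

```bash
python3 go.py .4508 .230 .0245; python3 -c "
from h import *
print(st()[2][:,2])"
```

```text
t 5.6167 p [0.456  0.2276 0.033 ] yaw -105.58 w 0.08692110626798093 F [ 0.17 -0.68  0.09] tool d (units) [-0.03   0.199  0.277]
[ 0.03048756 -0.00783753 -0.99950442]
```

Call:
carry_out(
  rows=[
    [-1, -0.03, 0.25, 0.35, 0],
    [1, 0, 0, 0, 0],
    [1, 0, 0, 0, 0],
    [1, 0, 0, 0, 0],
    [1, 0, 0, 0, 0],
    [1, 0, 0, 0, 0],
    [1, 0, 0, 0, 0],
  ],
  force=12,
)

```text
time: 6.2
ee_pos: [0.4524, 0.2288, 0.0242]
eef_rot: [-0.603, 0.797, -0.013, 0.011]
ft_force: [0.2, 1.0, 0.9]
width: 0.0549
```

```bash
python3 go.py .4508 .230 .0245; python3 -c "
from h import *
print(st()[2][:,2])"
```

```text
t 6.2 p [0.4524 0.2288 0.0242] yaw -105.76 w 0.054927258967520376 F [0.16 1.   0.92] tool d (units) [-0.024  0.062 -0.011]
[ 0.03306324 -0.0074929  -0.99942517]
```

Call:
carry_out(
  rows=[
    [1, 0, 0, 0, 0],
    [1, 0, 0, 0, 0],
    [1, 0, 0, 0, 0],
    [1, 0, 0, 0, 0],
    [1, 0, 0, -0.7, 0],
    [1, 0, 0, -0.8, 0],
    [1, 0, 0, -0.8, 0],
    [1, 0, 0, -0.8, 0],
    [1, 0, 0, -0.8, 0],
    [1, 0, 0, -0.8, 0],
  ],
)

```text
time: 7.03
ee_pos: [0.4441, 0.2279, 0.1653]
eef_rot: [-0.604, 0.797, -0.011, 0.005]
ft_force: [0.2, -1.0, -0.6]
width: 0.0456
```

```bash
python3 go.py .53 -.02 .17; python3 -c "
from h import *
print(st()[2][:,2])"
```

```text
t 7.0333 p [0.4441 0.2279 0.1653] yaw -105.73 w 0.04559123440990343 F [ 0.21 -1.   -0.62] tool d (units) [ 7.178e+00 -4.997e+00  2.000e-03]
[ 0.02187714 -0.01172446 -0.99969192]
```

Call:
carry_out(
  rows=[
    [1, 0.8, -0.4, 0, 0],
    [1, 0.8, -0.4, 0, 0],
    [1, 0.8, -0.4, 0, 0],
    [1, 0.8, -0.4, 0, 0],
    [1, 0.8, -0.4, 0, 0],
    [1, 0.8, -0.4, 0, 0],
    [1, 0.8, -0.4, 0, 0],
    [1, 0.8, -0.4, 0, 0],
    [1, 0.8, -0.4, 0, 0],
    [1, 0, 0, 0, 0],
  ],
)

```text
time: 7.87
ee_pos: [0.4935, -0.0156, 0.1765]
eef_rot: [-0.607, 0.795, -0.013, 0.011]
ft_force: [-0.6, -0.1, -0.1]
width: 0.0456
```

```bash
python3 w.py w2 tray_recess=.025 tray_front=.04 knob_top=.22 press=0 medal_blue_mid=.12
python3 - <<'E'
from h import *
K,T=cam("wrist"); im=cv2.imread("pics/w2.png"); h=cv2.cvtColor(im,cv2.COLOR_BGR2HSV)
m=cv2.inRange(h,(5,150,60),(16,255,255)); m=cv2.morphologyEx(m,cv2.MORPH_OPEN,np.ones((5,5)))
cs,_=cv2.findContours(m,cv2.RETR_EXTERNAL,cv2.CHAIN_APPROX_SIMPLE); c=max(cs,key=cv2.contourArea)
for p in cv2.approxPolyDP(c,4,True)[:,0]: print("tray corner",p,ray(K,T,p,.03).round(4))
E
python3 go.py .57 -.025 .17
```

```text
cam [ 0.552 -0.031  0.326]
tray_recess [244.3   5.1] 0.58 [ 0.6735 -0.0533  0.025 ]
tray_recess [246.8 111. ] 0.55 [ 0.5762 -0.0285  0.025 ]
tray_front [246.7 196.8] 0.69 [ 0.4893 -0.0045  0.04  ]
press [243.    8.6] 0.56 [ 0.6807 -0.0528  0.    ]
medal_blue_mid [128.7 178.6] 0.58 [0.5444 0.0715 0.12  ]
tray corner [207 152] [0.5453 0.0321 0.03  ]
tray corner [209 191] [0.5035 0.0426 0.03  ]
tray corner [288 189] [ 0.4833 -0.043   0.03  ]
tray corner [288 153] [ 0.5219 -0.0521  0.03  ]
tray corner [264 157] [ 0.5244 -0.026   0.03  ]
tray corner [249 133] [ 0.5531 -0.0169  0.03  ]
t 8.1667 p [ 0.493  -0.0087  0.1766] yaw -104.79 w 0.04531247122725963 F [-0.15  0.61 -1.29] tool d (units) [-0.128 -2.613  0.311]
```

View pics/w2.png

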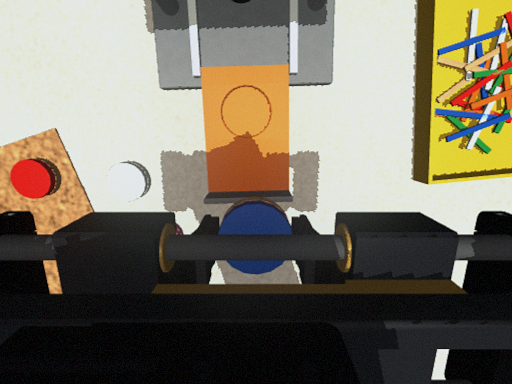

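The wrist view shows the blue medallion held at (255,237), the empty recess at (246,111) and the tray nearly parallel to the tool. The arm was still swaying, so I'll take a settled measurement.

```bash
cat > tray.py <<'E'
from h import *
import sys
K,T=cam("wrist"); im=camera("wrist"); cv2.imwrite("pics/%s.png"%sys.argv[1],im)
h=cv2.cvtColor(im,cv2.COLOR_BGR2HSV)
m=cv2.inRange(h,(3,130,40),(20,255,255)); E=[[],[]]
for r in range(75,185,3):
    c=np.where(m[r,150:350])[0]+150
    if len(c)>60: E[0].append(ray(K,T,(c[0]-.5,r),.03)[:2]); E[1].append(ray(K,T,(c[-1]+.5,r),.03)[:2])
for e in E:
    v=cv2.fitLine(np.float32(e),cv2.DIST_HUBER,0,.01,.01).ravel(); v[:2]*=np.sign(v[0]); print("edge yaw deg",np.degrees(np.arctan2(v[1],v[0])).round(2),"pt",v[2:])
g=cv2.GaussianBlur(cv2.cvtColor(im,cv2.COLOR_BGR2GRAY),(3,3),0)
hc=cv2.HoughCircles(g[60:165,200:295],cv2.HOUGH_GRADIENT,1,30,param1=60,param2=12,minRadius=20,maxRadius=30)
for c in ([] if hc is None else hc[0][:3]): print("circle",c+[200,60,0],ray(K,T,(c[0]+200,c[1]+60),.03).round(4))
for r in pinpoint("tray_recess","wrist")[:3]: print(np.round(r["xy"],1),round(r["conf"],2),ray(K,T,r["xy"],.025).round(4))
s,p,M=st();print(p.round(4),"zaxis",M[:,2].round(3),"xaxis",M[:,0].round(3),s["time"])
E
python3 tray.py w3
```

```text
edge yaw deg -13.51 pt [0.58585274 0.01600501]
edge yaw deg -13.03 pt [ 0.55303746 -0.0676368 ]
circle [254.5        108.5         24.60000038] [ 0.5757 -0.029   0.03  ]
[251.3 108.9] 0.8 [ 0.5766 -0.0257  0.025 ]
[ 0.493  -0.0089  0.1766] zaxis [ 0.034 -0.005 -0.999] xaxis [-0.255 -0.967 -0.004] 8.2667
```

```bash
python3 - <<'E'
from h import *
K,T=cam("wrist"); im=cv2.imread("pics/w3.png"); h=cv2.cvtColor(im,cv2.COLOR_BGR2HSV)
m=cv2.inRange(h,(100,120,40),(130,255,255)); m=cv2.morphologyEx(m,cv2.MORPH_OPEN,np.ones((3,3)))
s,p,M=st()
P=[]
for c in range(225,290,3):
    r=np.where(m[180:235,c])[0]
    if len(r)>3: P.append(ray(K,T,(c,180+r[0]),p[2]-.0032)[:2])
P=np.array(P); 
from scipy.optimize import least_squares
f=least_squares(lambda q:np.hypot(*(P-q).T)-.023,p[:2]-[.0,0]); print("medal centre",f.x,"rel",f.x-p[:2],"rms",np.sqrt(np.mean(f.fun**2)),len(P))
d=np.array([.576,-.0275])-f.x; print("move tool units",(M.T@np.append(d,0)/.03).round(3))
E
```

```text
medal centre [ 0.49062314 -0.0072826 ] rel [-0.00237407  0.00163479] rms 0.00018979619778983277 22
move tool units [-0.075 -2.922  0.101]
```

Call:
carry_out(
  rows=[
    [1, -0.01, -0.55, 0.3, 0],
    [1, -0.01, -0.55, 0.4, 0],
    [1, -0.01, -0.55, 0.5, 0],
    [1, -0.01, -0.55, 0.5, 0],
    [1, -0.01, -0.4, 0.5, 0],
    [1, 0, -0.2, 0.4, -0.3],
    [1, 0, 0, 0, 0],
    [1, 0, 0, 0, 0],
  ],
)

```text
time: 8.93
ee_pos: [0.5817, -0.0245, 0.0997]
eef_rot: [-0.624, 0.782, -0.013, 0.013]
ft_force: [0.1, -0.3, -0.2]
width: 0.0455
```

```bash
python3 go.py .578 -.029 .07; python3 -c "
from h import *
print(st()[2][:,2])"
```

```text
t 8.9333 p [ 0.5817 -0.0245  0.0997] yaw -102.82 w 0.045506515555740784 F [ 0.05 -0.31 -0.18] tool d (units) [0.178 0.123 0.987]
[ 0.03726357 -0.00446336 -0.9992955 ]
```

Call:
carry_out(
  rows=[
    [1, 0.1, 0.1, 0.35, 0],
    [1, 0.1, 0.1, 0.35, 0],
    [1, 0, 0, 0.35, 0],
    [1, 0, 0, 0.35, 0],
    [1, 0, 0, 0, 0],
    [1, 0, 0, 0, 0],
  ],
)

```text
time: 9.43
ee_pos: [0.5743, -0.0286, 0.0555]
eef_rot: [-0.623, 0.782, -0.014, 0.014]
ft_force: [0.6, 0.5, 0.1]
width: 0.0455
```

```bash
python3 go.py .578 -.029 .046; python3 -c "
from h import *
print(st()[2][:,2])"; python3 tray.py w4
```

```text
t 9.4333 p [ 0.5743 -0.0286  0.0555] yaw -102.85 w 0.04554464212280687 F [0.55 0.51 0.13] tool d (units) [-0.012 -0.112  0.322]
[ 0.03913239 -0.0046239  -0.99922334]
edge yaw deg -15.82 pt [0.62080836 0.00768832]
edge yaw deg -8.21 pt [ 0.60100186 -0.0789603 ]
[ 0.5744 -0.0285  0.0559] zaxis [ 0.039 -0.005 -0.999] xaxis [-0.222 -0.975 -0.004] 9.5333
```

View pics/w4.png

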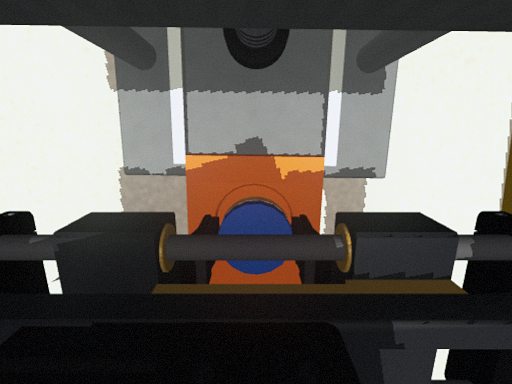

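The medallion is over the recess. Its far rim arc shows above the medallion at about (254,184), and the tray's back edge is at row 155. I'll compute the remaining offset.

```bash
python3 - <<'E'
from h import *
K,T=cam("wrist"); im=cv2.imread("pics/w4.png"); u=np.array([np.cos(-.232),np.sin(-.232)])
s,p,M=st()
print("medal",p[:2]+[-.0024,.0016])
h=cv2.cvtColor(im,cv2.COLOR_BGR2HSV)
m=cv2.inRange(h,(3,130,40),(20,255,255))
B=[]
for c in range(195,320,5):
    r=np.where(m[130:200,c])[0]
    if len(r): B.append(ray(K,T,(c,130+r[0]),.03)[:2]@u)
back=np.median(B); print("back-edge along u",back,"-> recess along u",back-.045)
L=[];Rr=[];v=np.array([-u[1],u[0]])
for r in range(165,205,4):
    c=np.where(m[r,170:340])[0]+170; L.append(ray(K,T,(c[0],r),.03)[:2]@v);Rr.append(ray(K,T,(c[-1],r),.03)[:2]@v)
print("L",np.round(L,4),"R",np.round(Rr,4))
g=im[:,:,1].astype(int)
print("col254 rows175-200",im[175:202,254].tolist())
for row in (184,186): print(ray(K,T,(254,row),.03)[:2]@u-.026)
print("medal u,v",(p[:2]+[-.0024,.0016])@u,(p[:2]+[-.0024,.0016])@v, "est recess u,v",np.array([.576,-.0275])@u,np.array([.576,-.0275])@v)
E
```

```text
medal [ 0.57204327 -0.02693306]
back-edge along u 0.6122856467290617 -> recess along u 0.5672856467290617
L [0.1499 0.1506 0.1501 0.1502 0.1504 0.1498 0.1499 0.1501 0.1502 0.1503] R [0.0614 0.0612 0.0611 0.0616 0.0614 0.0612 0.0618 0.0616 0.0614 0.062 ]
col254 rows175-200 [[36, 81, 170], [32, 77, 167], [38, 82, 171], [38, 82, 170], [30, 72, 162], [38, 80, 172], [36, 81, 171], [37, 79, 170], [30, 72, 159], [28, 63, 139], [32, 77, 164], [43, 88, 178], [36, 80, 172], [41, 83, 175], [36, 80, 170], [33, 79, 171], [37, 81, 170], [38, 83, 171], [35, 80, 171], [34, 81, 170], [36, 81, 174], [41, 80, 147], [40, 63, 99], [43, 67, 91], [51, 78, 111], [63, 76, 93], [65, 44, 54]]
0.5673432276789
0.5660090834955487
medal u,v 0.5629099326760804 0.10531522467411167 est recess u,v 0.5668910129022392 0.10567322030994082
```

Call:
carry_out(
  rows=[
    [1, 0, -0.12, 0.1, 0],
    [1, 0, 0, 0.12, 0],
    [1, 0, 0, 0.1, 0],
    [1, 0, 0, 0, 0],
    [1, 0, 0, 0, 0],
  ],
)

```text
time: 9.95
ee_pos: [0.5802, -0.0294, 0.047]
eef_rot: [-0.623, 0.782, -0.015, 0.015]
ft_force: [-0.2, -0.7, 0.1]
width: 0.0452
```

```bash
python3 go.py .578 -.029 .046
```

```text
t 9.95 p [ 0.5802 -0.0294  0.047 ] yaw -102.85 w 0.04518439773046924 F [-0.18 -0.75  0.09] tool d (units) [0.004 0.076 0.031]
```

Call:
carry_out(
  rows=[
    [1, 0, 0.06, 0.05, 0],
    [1, 0, 0, 0, 0],
    [1, 0, 0, 0, 0],
  ],
)

```text
time: 10.2
ee_pos: [0.58, -0.0293, 0.047]
eef_rot: [-0.623, 0.782, -0.016, 0.016]
ft_force: [0.0, 0.5, -0.0]
width: 0.0453
```

```bash
python3 go.py .5785 -.0291 .0455
```

```text
t 10.2 p [ 0.58   -0.0293  0.047 ] yaw -102.87 w 0.04526904005001178 F [ 0.04  0.46 -0.03] tool d (units) [0.007 0.054 0.047]
```

Call:
carry_out(
  rows=[
    [1, 0, 0.11, 0.1, 0],
    [1, 0, 0, 0, 0],
    [1, 0, 0, 0, 0],
  ],
)

```text
time: 10.45
ee_pos: [0.5787, -0.0288, 0.0457]
eef_rot: [-0.623, 0.782, -0.018, 0.018]
ft_force: [-0.3, 0.5, -0.6]
width: 0.0456
```

```bash
python3 go.py .5785 -.0291 .0455
```

```text
t 10.45 p [ 0.5787 -0.0288  0.0457] yaw -102.88 w 0.04558117215984989 F [-0.29  0.45 -0.58] tool d (units) [0.01  0.006 0.007]
```

Call:
carry_out(
  rows=[
    [0.2, 0, 0, 0, 0],
    [0, 0, 0, 0, 0],
    [-0.3, 0, 0, 0, 0],
    [-0.6, 0, 0, 0, 0],
    [-0.6, 0, 0, 0, 0],
    [-0.6, 0, 0, 0, 0],
    [-0.6, 0, 0, 0, 0],
    [-0.6, 0, 0, 0, 0],
  ],
)

```text
time: 11.12
ee_pos: [0.5782, -0.0275, 0.0451]
eef_rot: [-0.624, 0.781, -0.017, 0.018]
ft_force: [1.0, 0.7, 1.4]
width: 0.0685
```

```bash
python3 go.py .5 -.01 .15; python3 w.py w5 medal_blue_mid=.034
```

```text
t 11.1167 p [ 0.5782 -0.0275  0.0451] yaw -102.82 w 0.06849200370168693 F [1.04 0.69 1.39] tool d (units) [-0.014  2.494 -3.625]
cam [ 0.635 -0.041  0.195]
medal_blue_mid [254.6 234.5] 0.57 [ 0.5769 -0.0263  0.034 ]
```

View pics/w5.png

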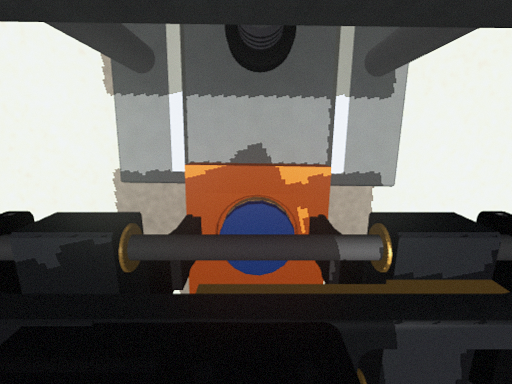

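The medallion is released and sits centred in the recess ring at (257,235). Next I'll lift and back off.

Call:
carry_out(
  rows=[
    [-0.6, 0, 0, -0.3, 0],
    [-0.6, 0, 0, -0.6, 0],
    [-0.6, 0, 0, -0.9, 0],
    [-0.6, 0, 0, -0.9, 0],
    [-0.6, 0, 0, -0.9, 0],
    [-0.6, 0, 0.7, -0.6, 0],
    [0, 0, 0.9, 0, 0],
    [1, 0, 0.9, 0, 0],
    [1, 0, 0.9, 0, 0],
    [1, 0, 0.5, 0, 0],
    [1, 0, 0.0, 0, 0],
    [1, 0, 0.0, 0, 0],
  ],
)

```text
time: 12.22
ee_pos: [0.4515, -0.0025, 0.1766]
eef_rot: [-0.622, 0.782, -0.019, 0.018]
ft_force: [-0.1, 0.8, -0.5]
width: 0.0377
```

```bash
python3 go.py .44 .005 .1; python3 tray.py w6; python3 w.py w7 medal_blue_mid=.034 tray_front=.04 knob_top=.22;python3 -c "
from h import *
K,T=cam('wrist'); im=cv2.imread('pics/w7.png'); h=cv2.cvtColor(im,cv2.COLOR_BGR2HSV)
m=cv2.inRange(h,(100,120,40),(130,255,255)); n,l,s,c=cv2.connectedComponentsWithStats(m)
for i in range(1,n):
    if s[i,4]>150: print(s[i],c[i],ray(K,T,c[i],.043).round(4))"
```

```text
t 12.2167 p [ 0.4515 -0.0025  0.1766] yaw -103.0 w 0.037719833105515556 F [-0.14  0.78 -0.53] tool d (units) [-0.148  0.559  2.528]
edge yaw deg -13.64 pt [0.52914524 0.02961138]
edge yaw deg -13.64 pt [ 0.5179172  -0.05884446]
circle [252.5         73.5         25.20000076] [ 0.5714 -0.0266  0.03  ]
[ 0.4522 -0.0025  0.1764] zaxis [ 0.05  -0.007 -0.999] xaxis [-0.225 -0.974 -0.005] 12.3167
cam [ 0.509 -0.016  0.327]
medal_blue_mid [251.8  68.6] 0.9 [ 0.5758 -0.0267  0.034 ]
medal_blue_mid [160.3 200. ] 0.64 [0.4665 0.1028 0.034 ]
medal_blue_mid [ 78.2 303.1] 0.41 [0.3671 0.2359 0.034 ]
tray_front [250.2 162. ] 0.95 [ 0.4853 -0.0039  0.04  ]
[451   0  61  22 373] [480.32707775   9.69168901] [ 0.5749 -0.2452  0.043 ]
[ 230   42   46   49 1766] [252.62570781  66.30464326] [ 0.5751 -0.0274  0.043 ]
[446  77  50  13 297] [469.63299663  83.31313131] [ 0.5117 -0.2307  0.043 ]
[456  85  56  27 367] [485.99455041  97.67302452] [ 0.4946 -0.2454  0.043 ]
```

Call:
carry_out(
  rows=[
    [1, -0.1, 0.5, 0.3, 0],
    [1, -0.1, 0.4, 0.7, 0],
    [1, 0, 0.1, 0.9, 0],
    [1, 0, 0.1, 0.9, 0],
    [1, 0, 0, 0.7, 0],
    [1, 0, 0, 0.5, 0],
    [1, 0, 0, 0, 0],
    [1, 0, 0, 0, 0],
  ],
)

```text
time: 13.18
ee_pos: [0.43, 0.0107, 0.0497]
eef_rot: [-0.622, 0.783, -0.017, 0.018]
ft_force: [-0.7, -0.3, -0.1]
width: 0.0007
```

```bash
python3 go.py .475 -.004 .048
```

```text
t 13.1833 p [0.43   0.0107 0.0497] yaw -103.08 w 0.0007098132373806404 F [-0.72 -0.28 -0.12] tool d (units) [ 0.138 -1.569  0.132]
```

Call:
carry_out(
  rows=[
    [1, 0.06, -0.4, 0, 0],
    [1, 0.06, -0.5, 0, 0],
    [1, 0, -0.3, 0, 0],
    [1, 0, -0.2, 0, 0],
    [1, 0, -0.2, 0, 0],
    [1, 0, -0.2, 0, 0],
    [1, 0, -0.2, 0, 0],
    [1, 0, -0.2, 0, 0],
    [1, 0, -0.2, 0, 0],
    [1, 0, -0.2, 0, 0],
    [1, 0, -0.2, 0, 0],
    [1, 0, -0.2, 0, 0],
  ],
)

```text
time: 14.18
ee_pos: [0.5212, -0.0139, 0.0572]
eef_rot: [-0.622, 0.783, -0.016, 0.017]
ft_force: [-1.7, -0.1, -1.4]
width: 0.0005
```

```bash
python3 go.py .58 -.029 .048
```

```text
t 14.1833 p [ 0.5212 -0.0139  0.0572] yaw -103.05 w 0.0004785602108243021 F [-1.69 -0.11 -1.38] tool d (units) [ 0.048 -2.008  0.398]
```

Call:
carry_out(
  rows=[
    [1, 0, -0.2, 0.08, 0],
    [1, 0, -0.2, 0.08, 0],
    [1, 0, -0.2, 0.08, 0],
    [1, 0, -0.2, 0.08, 0],
    [1, 0, -0.2, 0.08, 0],
    [1, 0, -0.2, 0.08, 0],
    [1, 0, -0.2, 0.06, 0],
  ],
)

```text
time: 14.77
ee_pos: [0.5689, -0.0244, 0.0427]
eef_rot: [-0.622, 0.783, -0.017, 0.018]
ft_force: [-1.9, 0.2, 2.0]
width: 0.001
```

```bash
python3 go.py .588 -.031 .05
```

```text
t 14.7667 p [ 0.5689 -0.0244  0.0427] yaw -103.05 w 0.0010016396375992051 F [-1.91  0.24  2.03] tool d (units) [ 0.069 -0.68  -0.21 ]
```

Call:
carry_out(
  rows=[
    [1, 0, -0.2, -0.05, 0],
    [1, 0, -0.2, 0, 0],
    [1, 0, -0.2, 0, 0],
    [1, 0, -0.2, 0, 0],
  ],
)

```text
time: 15.1
ee_pos: [0.5839, -0.0279, 0.0426]
eef_rot: [-0.622, 0.783, -0.008, 0.009]
ft_force: [-44.8, 7.1, 33.5]
width: -0.0002
```

```bash
python3 go.py .588 -.031 .05
```

```text
t 15.1 p [ 0.5839 -0.0279  0.0426] yaw -103.0 w -0.00021456491218660792 F [-44.82   7.11  33.54] tool d (units) [ 0.07  -0.162 -0.245]
```

The force is 45 N, so something reached a stop. I'll back off and check.

Call:
carry_out(
  rows=[
    [1, 0, 0.3, 0, 0],
    [1, 0, 0.5, 0, 0],
    [1, 0, 0.3, 0, 0],
    [1, 0, 0, 0, 0],
    [1, 0, 0, 0, 0],
  ],
)

```text
time: 15.52
ee_pos: [0.5522, -0.02, 0.0425]
eef_rot: [-0.623, 0.782, -0.008, 0.009]
ft_force: [1.1, -0.1, 0.1]
width: 0.0
```

```bash
python3 go.py .588 -.031 .05; python3 w.py w8 tray_front=.04; python3 - <<'E'
from h import *
a=camera("top"); b=camera("scene"); 
for c,zs in(("top",(("tray_front",.04),("knob_top",.22))),("scene",(("tray_front",.04),("knob_top",.22),("medal_blue_mid",.034)))):
    K,T=cam(c)
    for q,z in zs:
        for r in pinpoint(q,c)[:2]: print(c,q,np.round(r["xy"],1),round(r["conf"],2),ray(K,T,r["xy"],z).round(4))
C=[cv2.resize(x,None,fx=3.1,fy=3.1,interpolation=cv2.INTER_CUBIC) for x in(a[105:235,215:340],b[150:280,150:280])]
cv2.imwrite("pics/v1.png",np.hstack([C[0],C[1]]))
E
```

```text
t 15.5167 p [ 0.5522 -0.02    0.0425] yaw -102.97 w 3.744681038575932e-05 F [ 1.11 -0.08  0.1 ] tool d (units) [ 0.088 -1.251 -0.22 ]
cam [ 0.613 -0.034  0.191]
tray_front [257.6 163.6] 0.89 [ 0.5945 -0.0307  0.04  ]
top knob_top [279.4 140.8] 0.74 [ 0.6853 -0.0558  0.22  ]
scene tray_front [237.3 225. ] 0.92 [ 0.6033 -0.0334  0.04  ]
scene knob_top [195.6 179.4] 0.74 [ 0.6889 -0.0511  0.22  ]
scene medal_blue_mid [389.8 275.8] 0.89 [0.3686 0.2626 0.034 ]
scene medal_blue_mid [342.  245.8] 0.8 [0.4099 0.1431 0.034 ]
```

View pics/v1.png

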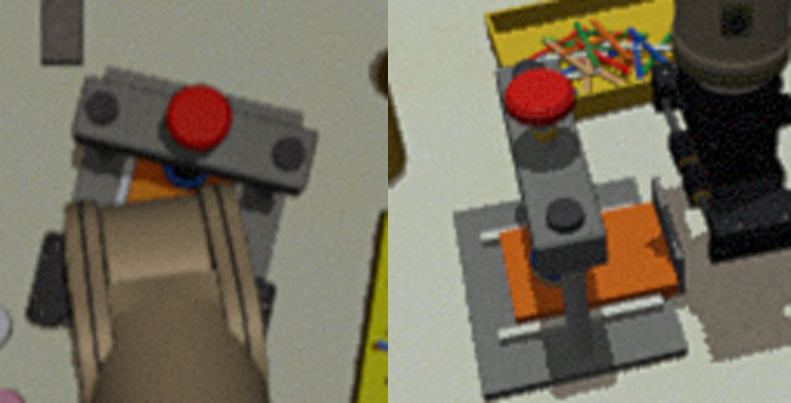

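View pics/w8.png

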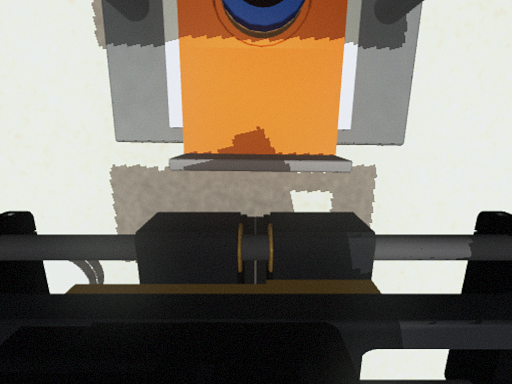

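The scene crop shows the tray under the crosshead with the medallion under the foot. The wrist view has the plate's outer top edge at about row 171 and the base's front edge at about row 144. I'll work out the remaining travel from these.

```bash
python3 - <<'E'
from h import *
K,T=cam("wrist"); im=cv2.imread("pics/w8.png"); u=np.array([np.cos(-.234),np.sin(-.234)]); v=np.array([-u[1],u[0]])
g=cv2.GaussianBlur(cv2.cvtColor(im,cv2.COLOR_BGR2GRAY),(3,3),0).astype(int)
for n,cols,r0,r1,z in(("base",[130,140,150,365,375,385,395],132,158,.012),("plate",[185,200,320,330,340],160,182,.06)):
    for c in cols:
        d=np.diff(g[r0:r1,c]); r=r0+np.argmax(np.abs(d))+.5
        q=ray(K,T,(c,r),z)[:2]; print(n,c,r,round(d[int(r-r0)]),(q@u).round(4),(q@v).round(4))
h=cv2.cvtColor(im,cv2.COLOR_BGR2HSV)
print("knob est u",np.array([.687,-.0545])@u)
# recess front rim & medal bottom at col 262
print(im[30:56,262].tolist())
for row in(45,48): print(ray(K,T,(262,row),.03)[:2]@u+.026)
E
```

```text
base 130 141.5 47 0.5952 0.1904
base 140 142.5 45 0.5946 0.184
base 150 141.5 47 0.5952 0.1775
base 365 144.5 69 0.5943 0.0384
base 375 144.5 59 0.5943 0.032
base 385 145.5 48 0.5937 0.0254
base 395 144.5 46 0.5944 0.019
plate 185 165.5 -30 0.5862 0.1431
plate 200 170.5 29 0.5838 0.136
plate 320 160.5 34 0.589 0.0782
plate 330 160.5 35 0.5891 0.0734
plate 340 160.5 37 0.5891 0.0686
knob est u 0.6809139158839509
[[49, 30, 34], [54, 47, 54], [52, 79, 105], [39, 63, 89], [32, 49, 75], [31, 51, 73], [40, 56, 77], [34, 54, 72], [37, 78, 158], [32, 79, 170], [57, 143, 223], [66, 159, 232], [64, 157, 231], [63, 159, 231], [61, 156, 230], [42, 124, 224], [31, 93, 197], [53, 146, 224], [59, 151, 231], [55, 145, 231], [56, 145, 231], [54, 144, 231], [53, 147, 231], [51, 144, 231], [55, 146, 231], [54, 144, 230]]
0.6736557738535637
0.6721779108694124
```

The base edge, rim and plate all put the tray within about 1.5 mm of home, and the hard stop was reached. Now I'll rise and go above the knob.

Call:
carry_out(
  rows=[
    [1, 0, 0.2, -0.4, 0],
    [1, 0, 0.1, -0.9, 0],
    [1, 0, 0, -0.9, 0],
    [1, 0, 0, -0.9, 0],
    [1, 0, 0, -0.9, 0],
    [1, 0, 0, -0.9, 0],
    [1, 0, 0, -0.9, 0],
    [1, 0, 0, -0.9, 0],
    [1, 0, 0, -0.9, 0],
    [1, 0, 0, -0.4, 0],
    [1, 0, 0, 0, 0],
  ],
)

```text
time: 16.88
ee_pos: [0.5356, -0.0174, 0.2918]
eef_rot: [-0.623, 0.782, -0.006, 0.007]
ft_force: [0.3, 0.6, -0.4]
width: 0.0004
```

```bash
python3 go.py .682 -.053 .27
```

```text
t 16.8833 p [ 0.5356 -0.0174  0.2918] yaw -102.94 w 0.0004237803927424087 F [ 0.26  0.62 -0.4 ] tool d (units) [ 0.066 -5.01   0.815]
```

Call:
carry_out(
  rows=[
    [1, 0.02, -0.6, 0, 0],
    [1, 0.02, -0.8, 0, 0],
    [1, 0.02, -0.8, 0.1, 0],
    [1, 0, -0.8, 0.2, 0],
    [1, 0, -0.8, 0.2, 0],
    [1, 0, -0.7, 0.2, 0],
    [1, 0, -0.3, 0, 0],
    [1, 0, 0, 0, 0],
    [1, 0, 0, 0, 0],
  ],
)

```text
time: 17.63
ee_pos: [0.6805, -0.0527, 0.2633]
eef_rot: [-0.623, 0.782, -0.004, 0.004]
ft_force: [-1.1, -0.1, -0.6]
width: 0.0004
```

```bash
python3 go.py .682 -.053 .24; python3 - <<'E'
from h import *
b=camera("scene")
for q,z in(("tray_front",.04),("knob_top",.22)):
    K,T=cam("scene")
    for r in pinpoint(q,"scene")[:1]: print(q,np.round(r["xy"],1),round(r["conf"],2),ray(K,T,r["xy"],z).round(4))
print(st()[2][:,2])
cv2.imwrite("pics/v2.png",cv2.resize(b[130:280,140:290],None,fx=4,fy=4,interpolation=cv2.INTER_CUBIC))
E
```

```text
t 17.6333 p [ 0.6805 -0.0527  0.2633] yaw -102.89 w 0.00041950751586312127 F [-1.15 -0.07 -0.57] tool d (units) [ 0.    -0.042  0.777]
tray_front [239.8 224. ] 0.86 [ 0.5962 -0.0332  0.04  ]
[ 0.01335562 -0.00223018 -0.99990832]
```

View pics/v2.png

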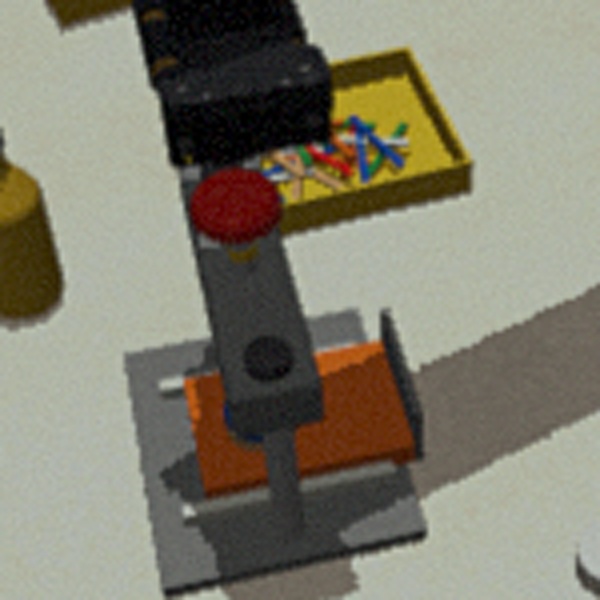

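```bash
python3 - <<'E'
from h import *
K,T=cam("scene"); s,p,M=st()
for n,q in(("tip",p+M[:,2]*.014),("tcp",p),("body",p-M[:,2]*.056),("knob",np.array([.681,-.053,.22])),("crosshead",np.array([.681,-.053,.165])),("front",np.array([.681-.0885,-.0525+.0211,.06]))):
    x=proj(K,T,q); print(n,np.round(x,1),"crop",((np.array(x)-[140,130])*4).round())
im=camera("scene"); h=cv2.cvtColor(im,cv2.COLOR_BGR2HSV)
m=cv2.inRange(h,(0,150,60),(4,255,255))|cv2.inRange(h,(174,150,60),(180,255,255)); n,l,S,c=cv2.connectedComponentsWithStats(m[130:230,150:240])
for i in range(1,n):
    if S[i,4]>100: print(S[i]+[150,130,0,0,0],c[i]+[150,130])
E
```

```text
tip [197.6 166.7] crop [230. 147.]
tcp [197.  161.6] crop [228. 126.]
body [194.5 139.5] crop [218.  38.]
knob [198.7 177.7] crop [235. 191.]
crosshead [201.1 195.8] crop [244. 263.]
front [241.3 218.7] crop [405. 355.]
[188 172  22  19 293] [197.93856655 180.59385666]
```

The crop shows the knob at (235,198), directly under the shut fingers, with the tray home under the crosshead. The projections agree. Now I'll press down carefully.

Call:
carry_out(
  rows=[
    [1, 0, 0, 0.3, 0],
    [1, 0, 0, 0.3, 0],
    [1, 0, 0, 0.2, 0],
    [1, 0, 0, 0.1, 0],
    [1, 0, 0, 0.1, 0],
  ],
  force=30,
)

```text
time: 18.25
ee_pos: [0.6799, -0.052, 0.2352]
eef_rot: [-0.624, 0.782, -0.007, 0.006]
ft_force: [-0.2, 0.3, 0.4]
width: 0.0003
```

Call:
carry_out(
  rows=[
    [1, 0, 0, 0.1, 0],
    [1, 0, 0, 0.1, 0],
  ],
)

```text
time: 18.42
ee_pos: [0.6799, -0.052, 0.2292]
eef_rot: [-0.624, 0.782, -0.007, 0.006]
ft_force: [-2.6, 0.5, 5.4]
width: 0.0
```

Call:
carry_out(
  rows=[
    [1, 0, 0, 0.1, 0],
  ],
)

```text
time: 18.5
ee_pos: [0.6799, -0.0521, 0.2266]
eef_rot: [-0.624, 0.782, -0.007, 0.006]
ft_force: [-3.1, 0.5, 5.8]
width: 0.0004
```

Call:
carry_out(
  rows=[
    [1, 0, 0, 0.1, 0],
    [1, 0, 0, 0.1, 0],
  ],
)

```text
time: 18.67
ee_pos: [0.6799, -0.052, 0.2228]
eef_rot: [-0.623, 0.782, -0.007, 0.007]
ft_force: [-6.7, -0.2, 11.8]
width: 0.0006
```

Call:
carry_out(
  rows=[
    [1, 0, 0, 0.08, 0],
  ],
)

```text
time: 18.75
ee_pos: [0.6799, -0.052, 0.2218]
eef_rot: [-0.623, 0.782, -0.008, 0.007]
ft_force: [-6.8, 0.4, 13.9]
width: -0.0
```

Call:
carry_out(
  rows=[
    [1, 0, 0, 0.12, 0],
  ],
)

```text
time: 18.83
ee_pos: [0.6799, -0.052, 0.2202]
eef_rot: [-0.623, 0.782, -0.008, 0.007]
ft_force: [-7.8, 1.5, 14.6]
width: 0.0004
```

Call:
carry_out(
  rows=[
    [1, 0, 0, 0.1, 0],
  ],
)

```text
time: 18.92
ee_pos: [0.6799, -0.052, 0.2191]
eef_rot: [-0.623, 0.782, -0.008, 0.008]
ft_force: [-7.9, -0.7, 16.0]
width: 0.0007
```

```bash
python3 go.py .681 -.053 .219; python3 - <<'E'
from h import *
print(st()[1]); b=camera("scene"); print(st()[1],st()[0]["ft_force"])
cv2.imwrite("pics/v3.png",cv2.resize(b[150:225,165:240],None,fx=8,fy=8,interpolation=cv2.INTER_CUBIC))
E
```

```text
t 18.9167 p [ 0.6799 -0.052   0.2191] yaw -102.87 w 0.0006667732259838105 F [-7.88 -0.74 15.98] tool d (units) [ 0.023 -0.042  0.005]
[ 0.67992591 -0.05204335  0.21912178]
[ 0.67990624 -0.05203392  0.21909937] [-7.16738919  0.07490916 15.02521224]
```

View pics/v3.png

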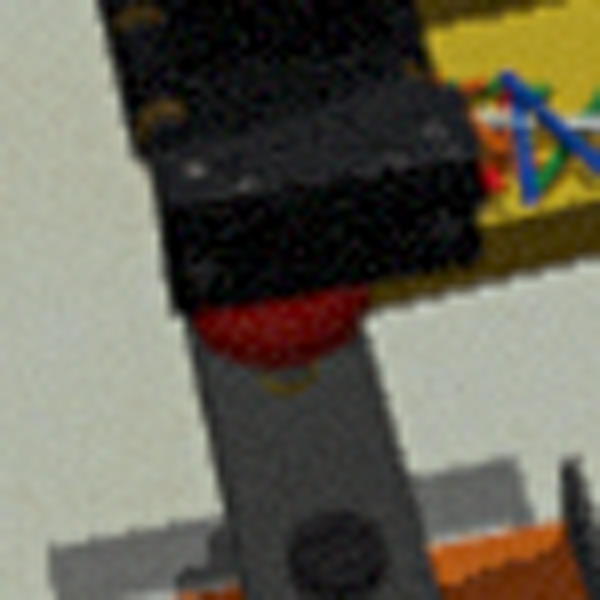

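The crop shows the knob down, with the yellow band just entering the crosshead top at (290,380). The force is 15 N and z is steady, so I'll hold the target (camera calls pass time) and monitor.

```bash
python3 - <<'E'
from h import *
for i in range(52):
    camera("scene")
    if i%8==7:
        s,p,M=st(); print(round(s["time"],2),p[2].round(5),np.round(s["ft_force"],1))
E
```

```text
19.37 0.21948 [-7.9 -0.3 14.8]
19.77 0.21949 [-7.9  0.6 15.8]
20.17 0.2195 [-7.7  0.4 15.4]
20.57 0.2195 [-8.3 -0.4 15.6]
20.97 0.21948 [-8.1  0.2 15.2]
21.37 0.2195 [-8.2  0.7 15.5]
```

```bash
python3 -c "
from bench import *
print(close_job()); s=read_state(); print(s['time'],s['ee_pos'],s['ft_force'])"
```

```text
the job is handed in; nothing more can be done
None
the job is handed in; nothing more can be done
```

I laid the blue medallion blue side up in the tray recess and let go of it. I then pushed the tray home and pressed the knob down with the shut fingers. I handed the job in at about 21.5 s, with the arm still holding the knob down.

**Last checks:**
- **Knob:** the fingertip height puts it about 14.5 mm down, good to perhaps 1.5 mm. It stayed steady for 2.6 s at about 15.4 N, and the picture shows the yellow band just entering the crosshead top.
- **Squeeze:** the force rose faster past about 8 mm of travel, which is where the foot should meet the medallion.
- **Medallion:** after release it measured about 1 mm from the recess centre. I did not measure it again after pushing the tray, but it showed under the crosshead.
- **Tray:** three image cues put it within about 1.5 mm of home.

**Disagreements and weak points:**
- At the tray's stop the wrist force briefly read about 45 N sideways and 34 N upward. I took this as the shut fingers on the front plate, not the gripper's body, but did not confirm it.
- The network placed the knob about 6 mm further out than the press geometry did. I used a point close to the press geometry's, and either was well inside the knob's flat top.
- I never touched the red and green medallions, bottle or mug on purpose, but took no final measurement of them.

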